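# Release the swing bolt of a mast clamp

## Task

Release the swing bolt of the mast clamp: unscrew the orange wing nut (counter-clockwise seen from above) a little at a time until the brass crossbar under it can pass out between the lower plate and the upper tabs of the red gate, and no further, so that it never jams up under the tabs. Then swing the bolt outward, out of its slot, and leave it lying well over, let go and at rest. Feel gently after each part turn whether it is free, never forcing the crossbar against the gate, and leave the screwdriver, jar and insulator where they are.

Things in the scene. Friction and masses are not known exactly. Their poses are not given: they have to be found in the camera images.
- clamp: Fixed bench clamp holding a black mast tube (50 mm across, 340 mm long, along y; axis at x -55, z 57 mm) under a flat steel bar (top at z 94 mm, x -123 to +5 mm, 36 mm wide). Origin on the bench below the upright bolt's axis; z up; x is the way the bolt swings out, away from the tube. Bar's +x end: open slot 8.5 mm wide where the bolt stands. Base plate x -143 to +43 mm, 110 mm wide, 12 mm thick.
- bolt (a joint): Swing angle of the steel eyebolt (7 mm thick) about its pivot (along clamp y, at clamp x 0, z 20 mm), rad: 0 upright in the slot, grows as it swings out to the clamp's +x, end stop at 1.35. Stiff pivot: it stays where it is left; moving it takes 1 to 2 N at the nut.
- collar: Brass crossbar under the wing nut, 8.4 mm (x) by 26 mm (y) by 11.5 mm tall; rises with the nut, does not turn. Origin: centre of its underside, z along the bolt, axes as the clamp's, about 76 mm from the pivot. Behind the gate's lower plate it has 1.2 mm of play towards clamp +x. It passes out through the gate once its underside is 0.4 mm above the lower plate's edge; 2.5 mm above, its top meets the tabs.
- nut: Orange wing nut, one straight wing through the axis: 44 mm long (x), 9.5 mm thick (y), from 31 to 58 mm above the origin (z, along the bolt); round neck 13 mm across below. Origin: centre of the crossbar's underside. Turning it counter-clockwise seen from above lifts nut and crossbar by 2 mm per rad; about 0.1 N m of friction. Starts at a varying angle.
- stop: Holder of the red gate on the end of the bar; origin and axes as the clamp's. The gate: a lower plate 5.4 to 7.4 mm out from the bolt's axis on both sides of the slot, and two tabs (3 mm thick, 8 to 18 mm to either side, x within 4 mm) 14 mm above the plate's edge. The gate's height is set anew each time and is not measured: plate's edge 97.8 to 105.8 mm above the bench, tab tops up to 123 mm.
- driver: Screwdriver, 170 mm long, lying on the bench; origin under its middle. Leave alone.
- tin: Jar with black lid, 56 mm across, 60 mm tall, origin at its underside. Leave alone.
- insulator: White ceramic insulator, 32 mm across, 40 mm tall, origin at its underside. Leave alone.

How it is judged:
On the way, in this order (a step that is already met when the one before it is completed fails the run):
1. the bolt has come out of the gate (value of joint bolt above 0.2 rad), for 0.1 s.
2. the bolt is swung well over (value of joint bolt above 0.9 rad), for 0.2 s.
At the end, for the whole second after the job is handed in: The bolt leans out by more than 0.9 rad (about 50 degrees) from upright and is at rest (value of joint bolt above 0.9 rad and velocity of joint bolt between -0.05 and 0.05 rad/s); the robot touches nothing.
It fails at once if the brass crossbar is forced against the red gate, plate or tabs (over 40 N) (contact force between collar and stop above 40 N).
It fails at once if the screwdriver is disturbed (moved over 30 mm) (distance of driver from where it was at the start of the episode above 0.03 m).
It fails at once if the jar is disturbed (moved over 30 mm) (distance of tin from where it was at the start of the episode above 0.03 m).
It fails at once if the insulator is disturbed (moved over 30 mm) (distance of insulator from where it was at the start of the episode above 0.03 m).
It also fails if it takes over 72 s, if anything falls off the work surface, if the arm or the gripper's body presses on something with over 40 N, if the wrist force passes 120 N, or if a joint passes its speed limit or range.

## Robot

A 6-joint arm with a two-finger parallel gripper is mounted at the origin on the work surface. World frame = base frame: x ahead of the robot, y to its left, z up, the work surface at z = 0. Lengths are in m, angles in rad, forces in N, time in s.
With the tool pointing down it reaches from about 0.25 to 0.725 m from the base axis. Payload 4 kg.
Tool frame: the origin (TCP) lies at the very end of the fingers, on their centre line; the grasp point (between the pads) lies 19 mm behind it; z points along the fingers, y is the line along which they close (so a half turn about z gives the same grasp; the last joint's range is limited). The gripper opens to 85 mm and grips with 20 to 120 N. Pads are 22 mm wide; open, the fingers measure 114 mm over their backs; the gripper's body (76 mm by 85 mm) begins 54 mm behind the grasp point. The pads swing forward as they close: fully open they stand 13 mm farther back than shut.
Start: joints at [-1.118, 0.241, 0.005, 1.335, 0, 1.571], TCP at [0.219, -0.45, 0.231] pointing down, gripper open.
Joint ranges: [-2.72, 2.72], [-1.05, 1.87], [-1.09, 1.28], [-1.99, 2.15], [-1.42, 1.44], [-3.14, 3.14]. Speed limits (rad/s): [2.79, 2.79, 3.14, 3.14, 3.14, 3.14].

## Interface

Orientations are given as a unit quaternion [x, y, z, w].
In Python, from workcell import bot, vision, workorder, boxes_of gives the robot as it stands.
- The arm moves only by the tool send_rows, never from a script. Its argument "motion" is text: rows parted by semicolons, each of 5 numbers parted by spaces: the closure, from -1 (fully open) to 1 (shut), so that 0 is half open, then the shift along the tool's x, y, z in cm, then the turn about the tool's z in rad. In form: claw x y z twist; .... A call has 1 to 5 rows; each row is the pose to reach, as a shift and turn from the pose commanded when the call began, along the tool's axes at that moment; what a row does not reach only later rows make up. A row lasts 1/10 s, in which the tool goes at most 50 mm and 8.59 degrees, less where a joint would pass 70% of its speed; a pose out of reach is approached as far as the arm can. A call with a gripper value outside its range is refused whole. The fingers move at their own pace and stop on an object; the grip force is fixed at half the most. Time passes only in rows, so rows that repeat a pose let the fingers close. It gives the time, the measured TCP pose, the force, the opening and the grip force at its end, in the units of the state.
- bot.get_obs(): the state, without advancing time (a new reading comes with each control period).
- vision.camera(name): name is "side" or "top"; returns the picture (480x640x3 uint8, red, green, blue); there is no depth.
- vision.camera_model(name): a dict with "fov_y" (degrees; the focal length in pixels is half the picture's height over the tangent of half this angle, whatever the lens; pixels are square), "cx", "cy" (the principal point, pixels), "world_from_camera" (4x4, takes a point from camera to world coordinates). Camera axes: x right, y down, z forward; pixel columns grow to the right and rows downward; lengths in m; the calibration is good to about 2 mm. A picture is of the moment at which its call begins. camera_model takes no time and is no camera call.
- workorder.job_done(): hands the job in; it is judged then, once.
Trained networks look in the newest picture that a camera, given by its name, has taken for a name from the list of things; names that differ only in an ending like _2 or _b are one class to them, and where a whole thing is asked for, a point or a joint stands for the part that bears it (a point fixed in the world has none). Each returns a list of dicts, best first, with "conf" (0 to 1); they miss things now and then, are a little off and sometimes report something else, mostly with a low value. They report only what shows in the picture. A call takes as long as a camera call.
- boxes_of(camera, target): "rect" ([centre column, centre row, width, height] in pixels, round what is visible of it).
The state is a dict: "clock": time; "joint_pos": joint angles; "joint_vel": joint speeds; "tau": joint torques, N m; "eef_pos": TCP position; "tool_rot": TCP orientation; "ft_force": force on the tool from outside, world axes, zero at the start; "ft_torque": the same for the moment, N m; "grip_width": finger opening in m; "grasp_force": force on a finger pad.
Only numpy, scipy, OpenCV 4.12 (cv2) and the standard library are available. Lean on these libraries where they do the work, as an engineer would, in place of code of your own. Each camera call takes 0.05 s, during which the arm holds its last target. There are 200 camera calls.

## Working session

There is one attempt and no reset: what is moved stays moved. The work goes in short steps, Python scripts to look and compute and a tool call to move; the robot and the scene stay as the last step left them, time stands still between calls to the robot, and variables do not carry over. Pictures are saved under pics/ and viewed, at most 10 in all, crops included, and the job is handed in when it is done.

Besides the shell and the picture viewer there is one more tool, called after "Call:" as name(argument=value, ...) on one line, values as JSON. send_rows: Moves the arm, as the interface text tells. Its arguments: {"type":"object","properties":{"motion":{"type":"string"}},"required":["motion"]}

```bash
mkdir -p pics
cat > h.py <<'E'
import numpy as np, cv2
from workcell import bot, vision, workorder, boxes_of
def proj(cam,P):
    m=vision.camera_model(cam);T=np.linalg.inv(m["world_from_camera"]);f=240/np.tan(np.radians(m["fov_y"]/2))
    p=T[:3,:3]@np.array(P,float)+T[:3,3];return np.array([m["cx"]+f*p[0]/p[2],m["cy"]+f*p[1]/p[2]])
def ray(cam,uv):
    m=vision.camera_model(cam);T=np.array(m["world_from_camera"]);f=240/np.tan(np.radians(m["fov_y"]/2))
    return T[:3,3],T[:3,:3]@np.array([(uv[0]-m["cx"])/f,(uv[1]-m["cy"])/f,1])
def atz(cam,uv,z):
    o,d=ray(cam,uv);return o+d*(z-o[2])/d[2]
def save(cam,name,crop=None,scale=1):
    im=vision.camera(cam)[:,:,::-1].copy()
    if crop: im=im[crop[1]:crop[3],crop[0]:crop[2]]
    cv2.imwrite(f"pics/{name}.png",cv2.resize(im,None,fx=scale,fy=scale,interpolation=cv2.INTER_CUBIC))
E
python3 - <<'E'
from h import *
np.set_printoptions(precision=4,suppress=True)
for c in("top","side"):
    save(c,c+"0"); m=vision.camera_model(c);print(c,m["fov_y"],m["cx"],m["cy"]);print(np.array(m["world_from_camera"]))
    for t in("clamp","nut","collar","stop","bolt"):
        print(t,[(round(b["conf"],2),np.round(b["rect"],1)) for b in boxes_of(c,t)[:2]])
a=cv2.imread("pics/top0.png");b=cv2.imread("pics/side0.png")
E
```

```text
top 53.62137931136668 311.8150921784533 232.1296484545463
[[-0.0097 -0.9979  0.0645  0.5915]
 [-0.9994  0.0118  0.0321  0.0189]
 [-0.0328 -0.0642 -0.9974  0.8168]
 [ 0.      0.      0.      1.    ]]
clamp [(0.64, array([464.1, 331.6, 202. , 151.5]))]
nut [(0.73, array([456.5, 308.6,  19.8,  30.8])), (0.24, array([465.4, 332.8, 199.5, 150.1]))]
collar [(0.59, array([453.4, 306.1,  28.1,  34.7]))]
stop [(0.44, array([446.8, 306. ,  29.7,  18. ]))]
bolt [(0.87, array([448.1, 308.7,  39.9,  28.8]))]
side 44.32981011951639 324.24226951246754 236.45618792585142
[[-0.9072 -0.3044  0.2903  0.3165]
 [-0.4203  0.684  -0.5962  0.6688]
 [-0.0171 -0.6629 -0.7485  0.8703]
 [ 0.      0.      0.      1.    ]]
clamp [(0.91, array([436.1, 192.8, 102. , 130.7])), (0.56, array([416.5, 162.8,  20.8,  30.7]))]
nut [(0.7, array([415.1, 161.7,  23.5,  18.7]))]
collar [(0.64, array([415.8, 162.2,  20.2,  27.3]))]
stop [(0.58, array([413.8, 180.3,  13.7,  24.8]))]
bolt [(0.9, array([416.8, 176.6,  25.6,  51.5]))]
```

Run:
```python
import cv2,numpy as np
a=cv2.imread("pics/top0.png")[235:415,345:585];b=cv2.imread("pics/side0.png")[115:275,370:500]
a=cv2.resize(a,None,fx=1.7,fy=1.7);b=cv2.resize(b,None,fx=2.8,fy=2.8,interpolation=2)
H=max(a.shape[0],b.shape[0]);z=lambda i:cv2.copyMakeBorder(i,0,H-i.shape[0],0,0,0)
cv2.imwrite("pics/c0.png",np.hstack([z(a),z(b)]));print(a.shape,b.shape)
```

```text
(306, 408, 3) (448, 364, 3)
```

View pics/c0.png

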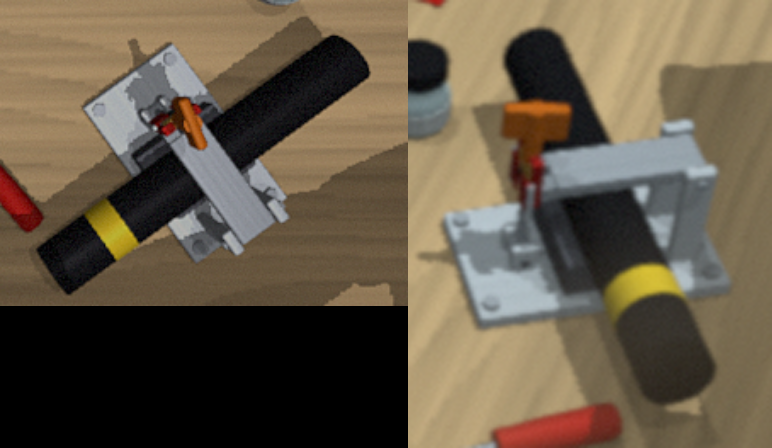

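View pics/top0.png

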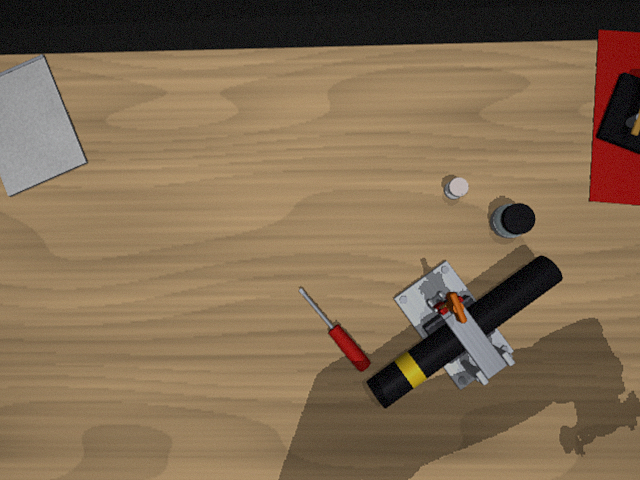

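The clamp lies with its tube running diagonally. The orange nut is at about (456,308) in the top view and (415,162) in the side view. The bolt swings up and to the left in the top picture, and that side is clear. Next I fit the clamp yaw and nut pose from silhouettes.

```bash
cat > fit.py <<'E'
from h import *
from scipy.optimize import differential_evolution
import sys
def orange(im):
    h=cv2.cvtColor(im,cv2.COLOR_BGR2HSV);return ((h[...,0]>=7)&(h[...,0]<=17)&(h[...,1]>190)&(h[...,2]>90)).astype(np.uint8)
def masks():
    out={}
    for c in("top","side"):
        m=orange(vision.camera(c)[:,:,::-1]);n,l,s,ce=cv2.connectedComponentsWithStats(m)
        k=max(range(1,n),key=lambda i:s[i,4]-2*np.hypot(*(ce[i]-W[c])));out[c]=(l==k).astype(np.uint8);print(c,s[k],ce[k].round(1))
    return out
W={"top":(456,308),"side":(415,162)}
def sil(c,p):
    x,y,z,a=p;u=np.array([np.cos(a),np.sin(a),0]);v=np.array([-u[1],u[0],0]);o=np.array([x,y,z])
    im=np.zeros((480,640),np.uint8);S=4
    pts=np.array([proj(c,o+i*.022*u+j*.00475*v+[0,0,k]) for i in(-1,1) for j in(-1,1) for k in(0,-.027)])
    big=np.zeros((240,240),np.uint8);off=np.array(W[c])-30
    cv2.fillConvexPoly(big,cv2.convexHull(((pts-off+.5)*S).astype(np.int32)),1)
    return cv2.resize(big.astype(np.float32),(60,60),interpolation=cv2.INTER_AREA),off
def cost(p,M):
    e=0
    for c in M:
        s,o=sil(c,p);e+=np.abs(s-M[c][o[1]:o[1]+60,o[0]:o[0]+60]).sum()
    return e
if __name__=="__main__":
    M=masks();g=atz("top",W["top"],.15);print(g)
    r=differential_evolution(cost,[(g[0]-.02,g[0]+.02),(g[1]-.02,g[1]+.02),(.145,.165),(0,np.pi)],args=(M,),popsize=12,maxiter=60,seed=1)
    print("nut top xyz,yaw",r.x.round(4),r.fun)
    a=atz("top",(548,268),.057);b=atz("top",(378,393),.057);print("tube",a,b,np.linalg.norm(a-b)); d=a-b
    yc=np.arctan2(d[1],d[0]);print("tube dir",yc,"clamp x yaw",yc+np.pi/2)
    for uv in((446,260),(394,297),(460,388)):print("corner",atz("top",uv,.012))
E
python3 fit.py
```

```text
top [450 293  17  30 222] [457.7 307.1]
side [404 151  24  23 299] [415.4 158.1]
[ 0.52733636 -0.15770063  0.15      ]Traceback (most recent call last):
  File "fit.py", line 27, in <module>
    r=differential_evolution(cost,[(g[0]-.02,g[0]+.02),(g[1]-.02,g[1]+.02),(.145,.165),(0,np.pi)],args=(M,),popsize=12,maxiter=60,seed=1)
    return fun(*args, **kwargs)
    ret = solver.solve()
    next(self)
    ~~~~^^^^^^
    energy = self.func(parameters)
    return self.f(x, *self.args)
           ~~~~~~^^^^^^^^^^^^^^^
  File "fit.py", line 23, in cost
    s,o=sil(c,p);e+=np.abs(s-M[c][o[1]:o[1]+60,o[0]:o[0]+60]).sum()
        ~~~^^^^^
  File "fit.py", line 16, in sil
    pts=np.array([proj(c,o+i*.022*u+j*.00475*v+[0,0,k]) for i in(-1,1) for j in(-1,1) for k in(0,-.027)])
                  ~~~~^^^^^^^^^^^^^^^^^^^^^^^^^^^^^^^^^
  File "h.py", line 4, in proj
    m=vision.camera_model(cam);T=np.linalg.inv(m["world_from_camera"]);f=240/np.tan(np.radians(m["fov_y"]/2))
ValueError: time passes only in moves, steps and waits
```

```bash
sed -i 's/vision.camera_model(cam)/model(cam)/; 3i import functools\nmodel=functools.lru_cache(lambda c:vision.camera_model(c))' h.py; python3 fit.py
```

```text
top [450 293  17  30 220] [457.8 307.1]
side [404 151  24  22 299] [415.5 158.1]
[ 0.52733636 -0.15770063  0.15      ]
nut top xyz,yaw [ 0.527  -0.1633  0.1516  0.5298] 252.625
tube [ 0.57976359 -0.32730979  0.057     ] [ 0.3874428  -0.05772353  0.057     ] 0.3311556101510694
tube dir -0.9511386021590293 clamp x yaw 0.6196577246358672
corner [ 0.59401783 -0.17993812  0.012     ]
corner [ 0.53301735 -0.09188678  0.012     ]
corner [ 0.38332071 -0.19697701  0.012     ]
```

Run:
```python
from fit import *
p=[0.527,-0.1633,0.1516,0.5298];M=masks();rows=[]
for c in("top","side"):
    im=vision.camera(c)[:,:,::-1].copy();s,o=sil(c,p);print(c,s.sum(),M[c].sum())
    cr=cv2.resize(im[o[1]:o[1]+60,o[0]:o[0]+60],(360,360),interpolation=2)
    for m,col in((s>.5,(0,255,0)),(M[c][o[1]:o[1]+60,o[0]:o[0]+60],(255,0,255))):
        k,_=cv2.findContours(cv2.resize(np.uint8(m),(360,360),interpolation=0),0,1);cv2.drawContours(cr,k,-1,col,1)
    rows.append(cr)
cv2.imwrite("pics/ov.png",np.hstack(rows))
```

```text
top [450 293  17  30 221] [457.7 307. ]
side [404 151  24  24 302] [415.3 158.2]
top 367.1875 221
side 353.875 302
```

View pics/ov.png

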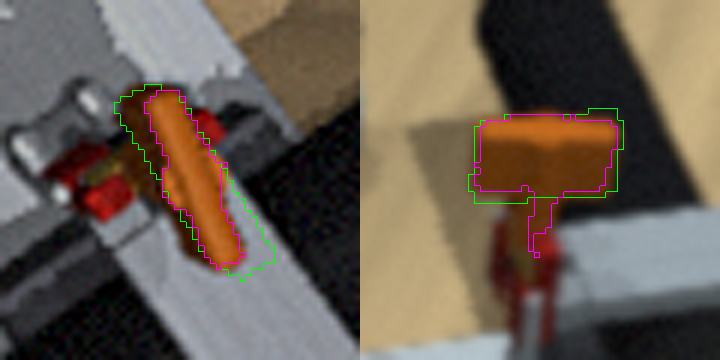

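```bash
sed -i 's/>190)&(h\[...,2\]>90)/>150)\&(h[...,2]>45)/' fit.py; python3 fit.py | head -4; python3 -c "
from h import *;o=bot.get_obs();print({k:np.round(o[k],4) for k in('clock','eef_pos','tool_rot','ft_force','grip_width')})"
```

```text
top [445 292  22  31 353] [455.5 306.3]
side [404 150  25  30 415] [415.3 159.9]
[ 0.52733636 -0.15770063  0.15      ]
nut top xyz,yaw [ 0.5267 -0.1613  0.1524  0.3923] 216.75
{'clock': np.float64(1.1), 'eef_pos': array([ 0.2187, -0.4496,  0.2313]), 'tool_rot': array([ 0.9745,  0.2245, -0.    ,  0.    ]), 'ft_force': array([0.8506, 0.8393, 1.4079]), 'grip_width': np.float64(0.0854)}
```

Call:
send_rows(motion="-0.4 0 0 0 0")

```text
clock: 1.2
eef_pos: [0.2188, -0.4496, 0.2313]
tool_rot: [0.974, 0.224, 0.0, 0.0]
ft_force: [-0.1, -0.3, -0.7]
grip_width: 0.0732
grasp_force: 0.0
```

Call:
send_rows(motion="-0.3 5 -1.5 0 0.1; -0.2 10 -3 0 0.2; -0.2 15 -4.5 0 0.2; -0.2 19.5 -6 0 0.2; -0.2 24 -7.5 0 0.2")

```text
clock: 1.7
eef_pos: [0.4019, -0.2768, 0.2315]
tool_rot: [0.992, 0.126, 0.0, 0.0]
ft_force: [0.8, -0.5, 0.7]
grip_width: 0.0513
grasp_force: 0.0
```

```bash
python3 -c "
from h import *;o=bot.get_obs();print({k:np.round(o[k],4) for k in('clock','joint_pos','eef_pos','tool_rot','ft_force','grip_width')})"
```

```text
{'clock': np.float64(1.7), 'joint_pos': array([-6.0310e-01,  2.1620e-01, -2.6000e-02,  1.3279e+00, -1.0000e-04,
        2.2862e+00]), 'eef_pos': array([ 0.4019, -0.2768,  0.2315]), 'tool_rot': array([9.921e-01, 1.258e-01, 2.000e-04, 3.000e-04]), 'ft_force': array([ 0.7969, -0.4716,  0.6621]), 'grip_width': np.float64(0.0513)}
```

Call:
send_rows(motion="-0.2 5 -2.7 0 -0.05; -0.2 10 -5.4 0 -0.15; -0.2 15 -8 0 -0.15; -0.1 15 -8.06 2 -0.15; 0 15 -8.06 4 -0.15")

```text
clock: 2.2
eef_pos: [0.5287, -0.1601, 0.1911]
tool_rot: [0.979, 0.203, 0.001, 0.0]
ft_force: [0.1, -0.3, 1.0]
grip_width: 0.0428
grasp_force: 0.0
```

Run:
```python
from h import *
o=bot.get_obs();print(np.round(o['eef_pos'],4),o['grip_width'],o['ft_force'])
r=[]
for c,(u,v) in {"top":(455,305),"side":(415,155)}.items():
    im=vision.camera(c)[:,:,::-1];r.append(cv2.resize(im[v-45:v+45,u-45:u+45],(400,400),interpolation=2))
cv2.imwrite("pics/near.png",np.hstack(r))
```

```text
[ 0.5287 -0.1601  0.1911] 0.042808916737071344 [ 0.05524798 -0.30500302  0.96878098]
```

View pics/near.png

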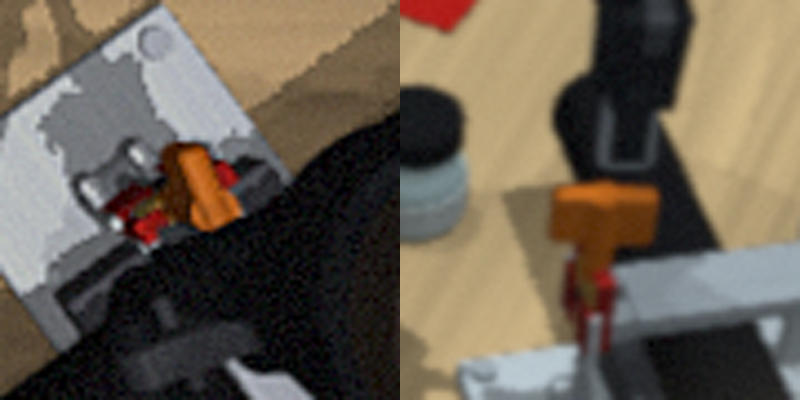

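Run:
```python
from h import *
t=np.array([.5287,-.1601,.1911]);a=.408;y=np.array([np.sin(a),-np.cos(a),0])
for s in(-.028,-.021,0,.021,.028):
    p=proj("side",t+s*y+[0,0,.006]);print(s,p,((p-[370,110])*4.444).round())
```

```text
-0.028 [418.5298556  143.46433305] [216. 149.]
-0.021 [418.21377606 140.92444794] [214. 137.]
0 [417.28213637 133.43817501] [210. 104.]
0.021 [416.37464228 126.1459261 ] [206.  72.]
0.028 [416.07734839 123.75699481] [205.  61.]
```

The nut stands under the open fingers and the lateral alignment looks fine. I'll descend and grip.

Call:
send_rows(motion="0 0 0 3 0; 0 0 0 6.1 0; 0 0 0 6.1 0; 0.3 0 0 6.1 0; 0.6 0 0 6.1 0")

```text
clock: 2.8
eef_pos: [0.527, -0.1635, 0.1326]
tool_rot: [0.98, 0.2, 0.002, 0.001]
ft_force: [0.1, -0.6, 0.7]
grip_width: 0.0177
grasp_force: 0.0
```

Call:
send_rows(motion="0.9 0 0 0 0; 1 0 0 0 0; 1 0 0 0 0")

```text
clock: 3.1
eef_pos: [0.5261, -0.1612, 0.1328]
tool_rot: [0.98, 0.2, 0.001, -0.001]
ft_force: [-1.2, 6.2, 5.8]
grip_width: 0.0083
grasp_force: 59.7
```

Call:
send_rows(motion="1 0 0 -0.03 -0.14; 1 0 0 -0.06 -0.28; 1 0 0 -0.08 -0.42; 1 0 0 -0.11 -0.56; 1 0 0 -0.14 -0.7")

```text
clock: 3.6
eef_pos: [0.527, -0.1619, 0.1343]
tool_rot: [0.85, 0.526, 0.002, 0.001]
ft_force: [-0.0, 3.5, 3.6]
grip_width: 0.0081
grasp_force: 59.5
```

Call:
send_rows(motion="1 0 0 0 0; 1 0 0 0 0")

```text
clock: 3.8
eef_pos: [0.527, -0.162, 0.1342]
tool_rot: [0.852, 0.523, 0.002, 0.001]
ft_force: [-1.7, 3.7, 7.5]
grip_width: 0.0082
grasp_force: 60.0
```

```bash
cat > s.py <<'E'
from h import *
o=bot.get_obs();r=o['tool_rot'];a=2*np.arctan2(r[1],r[0]);u=np.array([np.cos(.612),np.sin(.612)]);v=np.array([-u[1],u[0]])
d=np.array(o['eef_pos'][:2])-[.5285,-.160];f=np.array(o['ft_force'])
print("t",round(float(o['clock']),2),"yaw",round(a,3),"clamp xy mm",(1000*np.array([d@u,d@v])).round(1),"z",round(o['eef_pos'][2],4),"F clamp",(f[:2]@u).round(1),(f[:2]@v).round(1),f[2].round(1),"Mz",np.round(o['ft_torque'],2),"j6",round(o['joint_pos'][5],2),"w",round(o['grip_width'],4))
t=a-.612;print("1mm clamp+x in tool cm: x %.4f y %.4f"%(.1*np.cos(t),.1*np.sin(t)))
E
python3 s.py
```

```text
t 3.8 yaw 1.1 clamp xy mm [-2.4 -0.8] z 0.1342 F clamp 0.7 4.0 7.5 Mz [0.92 0.25 0.06] j6 1.74 w 0.0082
1mm clamp+x in tool cm: x 0.0883 y 0.0469
```

Call:
send_rows(motion="1 0.22 0.12 0 0; 1 0.44 0.235 0 0; 1 0.44 0.235 0 0; 1 0.44 0.235 0 0")

```text
clock: 4.2
eef_pos: [0.5287, -0.1609, 0.1341]
tool_rot: [0.853, 0.522, -0.001, 0.001]
ft_force: [-7.0, 0.6, 10.7]
grip_width: 0.0083
grasp_force: 60.7
```

```bash
python3 s.py
```

```text
t 4.2 yaw 1.099 clamp xy mm [-0.4 -0.8] z 0.1341 F clamp -5.4 4.5 10.7 Mz [-0.13  1.7   0.08] j6 1.75 w 0.0083
1mm clamp+x in tool cm: x 0.0884 y 0.0468
```

Call:
send_rows(motion="1 -0.44 -0.235 0 0; 1 -0.44 -0.235 -0.08 -0.14; 1 -0.44 -0.235 -0.13 -0.28; 1 -0.44 -0.235 -0.17 -0.42; 1 -0.44 -0.235 -0.21 -0.56")

```text
clock: 4.7
eef_pos: [0.528, -0.162, 0.1355]
tool_rot: [0.673, 0.74, 0.002, 0.002]
ft_force: [2.4, 3.8, 0.5]
grip_width: 0.0081
grasp_force: 59.1
```

Call:
send_rows(motion="1 0 0 0 0; 1 0.13 0.22 0 0; 1 0.25 0.43 0 0; 1 0.25 0.43 0 0; 1 0.25 0.43 0 0")

```text
clock: 5.2
eef_pos: [0.5296, -0.1609, 0.1353]
tool_rot: [0.676, 0.737, -0.001, 0.001]
ft_force: [-3.3, -0.0, 7.6]
grip_width: 0.0083
grasp_force: 60.3
```

```bash
python3 s.py
```

```text
t 5.2 yaw 1.658 clamp xy mm [ 0.4 -1.4] z 0.1353 F clamp -2.7 1.9 7.6 Mz [0.06 0.55 0.04] j6 1.19 w 0.0083
1mm clamp+x in tool cm: x 0.0501 y 0.0865
```

Call:
send_rows(motion="1 -0.25 -0.43 0 0; 1 -0.25 -0.43 -0.06 -0.14; 1 -0.25 -0.43 -0.09 -0.28; 1 -0.25 -0.43 -0.12 -0.42; 1 -0.25 -0.43 -0.15 -0.56")

```text
clock: 5.7
eef_pos: [0.5288, -0.1616, 0.1366]
tool_rot: [0.442, 0.897, 0.002, 0.002]
ft_force: [6.8, 5.2, 0.8]
grip_width: 0.0082
grasp_force: 59.3
```

Call:
send_rows(motion="1 0 0 0 0; 1 -0.01 0.3 0 0; 1 -0.02 0.6 0 0; 1 -0.02 0.6 0 0; 1 -0.02 0.6 0 0")

```text
clock: 6.2
eef_pos: [0.5306, -0.1603, 0.1364]
tool_rot: [0.445, 0.895, -0.001, 0.001]
ft_force: [-0.4, -0.4, 6.2]
grip_width: 0.0082
grasp_force: 60.2
```

```bash
python3 s.py
```

```text
t 6.2 yaw 2.219 clamp xy mm [ 1.5 -1.5] z 0.1364 F clamp -0.5 -0.1 6.2 Mz [-0.01  0.3   0.09] j6 0.63 w 0.0082
1mm clamp+x in tool cm: x -0.0036 y 0.0999
```

Call:
send_rows(motion="1 0 0.2 0 0; 1 0 0.4 0 0; 1 0 0.4 0 0; 1 0 0.4 0 0")

```text
clock: 6.6
eef_pos: [0.5314, -0.1597, 0.1363]
tool_rot: [0.446, 0.895, -0.004, -0.001]
ft_force: [-5.6, -4.3, 9.8]
grip_width: 0.0082
grasp_force: 60.9
```

```bash
python3 s.py
```

```text
t 6.6 yaw 2.217 clamp xy mm [ 2.5 -1.5] z 0.1363 F clamp -7.1 -0.3 9.8 Mz [-1.    1.57  0.11] j6 0.64 w 0.0082
1mm clamp+x in tool cm: x -0.0035 y 0.0999
```

Call:
send_rows(motion="1 0 -0.5 0 0; 1 0.004 -0.45 -0.04 -0.14; 1 0.014 -0.4 -0.07 -0.28; 1 0.032 -0.35 -0.11 -0.42; 1 0.057 -0.3 -0.15 -0.56")

```text
clock: 7.1
eef_pos: [0.5305, -0.1597, 0.1376]
tool_rot: [0.178, 0.984, -0.002, -0.0]
ft_force: [-1.2, -1.5, 4.7]
grip_width: 0.0083
grasp_force: 59.9
```

```bash
python3 s.py
```

```text
t 7.1 yaw 2.784 clamp xy mm [ 1.8 -0.9] z 0.1376 F clamp -1.9 -0.5 4.7 Mz [-0.27  0.34 -0.08] j6 0.07 w 0.0083
1mm clamp+x in tool cm: x -0.0565 y 0.0825
```

Call:
send_rows(motion="1 -0.11 0.17 0 0; 1 -0.22 0.33 0 0; 1 -0.34 0.5 0 0; 1 -0.34 0.5 0 0; 1 -0.34 0.5 0 0")

```text
clock: 7.6
eef_pos: [0.5344, -0.157, 0.1374]
tool_rot: [0.182, 0.983, -0.003, -0.001]
ft_force: [-4.4, -3.1, 6.6]
grip_width: 0.0079
grasp_force: 60.9
```

```bash
python3 s.py
```

```text
t 7.6 yaw 2.776 clamp xy mm [ 6.5 -0.9] z 0.1374 F clamp -5.4 -0.0 6.6 Mz [-1.1   1.34  0.05] j6 0.08 w 0.0079
1mm clamp+x in tool cm: x -0.0559 y 0.0829
```

Call:
send_rows(motion="1 -0.11 0.17 0 0; 1 -0.22 0.33 0 0; 1 -0.22 0.33 0 0; 1 -0.22 0.33 0 0")

```text
clock: 8.0
eef_pos: [0.5368, -0.1555, 0.1372]
tool_rot: [0.182, 0.983, -0.004, -0.002]
ft_force: [-5.0, -5.4, 6.9]
grip_width: 0.0084
grasp_force: 62.3
```

```bash
python3 s.py
```

```text
t 8.0 yaw 2.775 clamp xy mm [ 9.4 -1.1] z 0.1372 F clamp -7.2 -1.5 6.9 Mz [-1.6   1.74  0.06] j6 0.09 w 0.0084
1mm clamp+x in tool cm: x -0.0558 y 0.0830
```

Call:
send_rows(motion="1 0.003 0.04 -0.03 -0.1; 1 0.007 0.074 -0.05 -0.2; 1 -0.11 0.24 -0.05 -0.2; 1 -0.22 0.4 -0.05 -0.2; 1 -0.22 0.4 -0.05 -0.2")

```text
clock: 8.5
eef_pos: [0.5403, -0.1531, 0.1373]
tool_rot: [0.083, 0.997, -0.005, -0.002]
ft_force: [-3.6, -7.1, 4.9]
grip_width: 0.0081
grasp_force: 63.9
```

```bash
python3 s.py
python3 - <<'E'
from h import *
r=[]
for c,(u,v) in {"top":(455,305),"side":(415,165)}.items():
    im=vision.camera(c)[:,:,::-1];r.append(cv2.resize(im[v-40:v+40,u-40:u+40],(400,400),interpolation=2))
cv2.imwrite("pics/n2.png",np.hstack(r))
E
```

```text
t 8.5 yaw 2.975 clamp xy mm [13.6 -1.2] z 0.1373 F clamp -7.0 -3.7 4.9 Mz [-2.11  1.54  0.07] j6 -0.1 w 0.0081
1mm clamp+x in tool cm: x -0.0712 y 0.0702
```

View pics/n2.png

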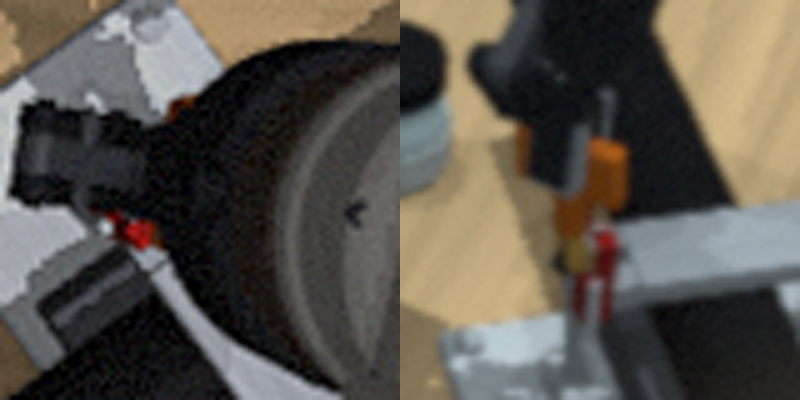

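The side view shows the brass crossbar at about (575,250), already outside the red gate at (605,240). The bolt is free and leaning out, so I'll carry on gently.

Call:
send_rows(motion="1 -0.2 0.2 0.02 0; 1 -0.4 0.4 0.05 0; 1 -0.6 0.6 0.1 0; 1 -0.7 0.7 0.1 0; 1 -0.7 0.7 0.1 0")

```text
clock: 9.1
eef_pos: [0.5473, -0.1486, 0.1362]
tool_rot: [0.084, 0.996, -0.006, -0.003]
ft_force: [-6.2, -8.7, 5.8]
grip_width: 0.0082
grasp_force: 75.6
```

```bash
python3 s.py
```

```text
t 9.1 yaw 2.974 clamp xy mm [22.  -1.5] z 0.1362 F clamp -10.1 -3.6 5.8 Mz [-2.9   2.21  0.01] j6 -0.09 w 0.0082
1mm clamp+x in tool cm: x -0.0711 y 0.0703
```

Call:
send_rows(motion="0.6 0 0 0 0; 0.2 0 0 0 0; 0.1 0 0 0 0; 0.1 0 0 -3 0; 0.1 0 0 -6 0")

```text
clock: 9.6
eef_pos: [0.5498, -0.1429, 0.1955]
tool_rot: [0.08, 0.997, 0.0, -0.002]
ft_force: [0.7, 0.0, 0.7]
grip_width: 0.0382
grasp_force: 0.0
```

```bash
python3 s.py
python3 - <<'E'
from h import *
r=[]
for c,(u,v) in {"top":(445,300),"side":(410,160)}.items():
    im=vision.camera(c)[:,:,::-1];r.append(cv2.resize(im[v-40:v+40,u-40:u+40],(400,400),interpolation=2))
cv2.imwrite("pics/n3.png",np.hstack(r))
E
```

```text
t 9.6 yaw 2.982 clamp xy mm [27.3  1.8] z 0.1955 F clamp 0.6 -0.4 0.7 Mz [ 0.04 -0.07  0.03] j6 -0.09 w 0.0382
1mm clamp+x in tool cm: x -0.0717 y 0.0697
```

View pics/n3.png

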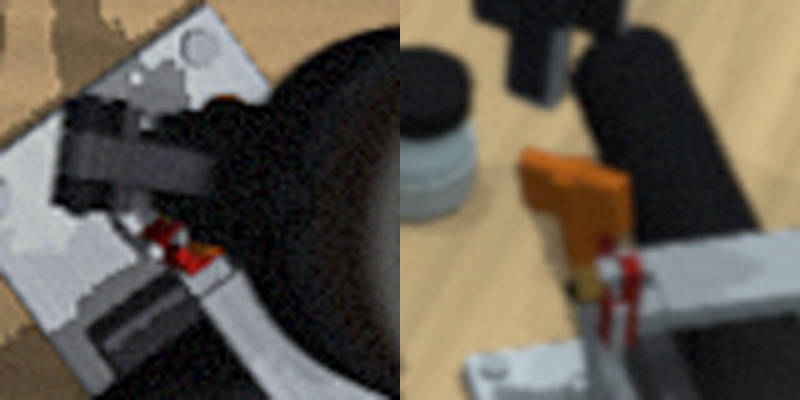

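The bolt now leans out with the crossbar clear of the gate: brass at (585,285), gate at (625,290). I'll go behind it with closed fingers.

Call:
send_rows(motion="0.5 1.6 -1.6 0 -0.14; 1 3.2 -3.15 0 -0.28; 1 3.2 -3.15 0 -0.42; 1 3.2 -3.15 0 -0.56; 1 3.2 -3.15 0 -0.7")

```text
clock: 10.2
eef_pos: [0.5138, -0.1693, 0.1957]
tool_rot: [-0.269, 0.963, 0.0, -0.0]
ft_force: [0.5, 0.3, 1.3]
grip_width: -0.0001
grasp_force: 0.0
```

Call:
send_rows(motion="1 0 0 0 -0.07; 1 0 0 2 -0.07; 1 0 0 4 -0.07; 1 0 0 5.8 -0.07; 1 0 0 5.8 -0.07")

```text
clock: 10.7
eef_pos: [0.5119, -0.1685, 0.135]
tool_rot: [-0.301, 0.954, 0.002, -0.003]
ft_force: [-0.4, 0.4, -0.4]
grip_width: -0.0003
grasp_force: 0.0
```

```bash
python3 s.py
```

```text
t 10.7 yaw 3.752 clamp xy mm [-18.5   2.6] z 0.135 F clamp -0.1 0.5 -0.4 Mz [0.07 0.05 0.03] j6 -0.93 w -0.0003
1mm clamp+x in tool cm: x -0.1000 y 0.0001
```

Call:
send_rows(motion="1 -1.2 0.1 0 0; 1 -2.4 0.1 0 0; 1 -3.6 0.1 0 0; 1 -4.8 0.1 0 0; 1 -5.8 0.1 0 0")

```text
clock: 11.2
eef_pos: [0.5627, -0.1348, 0.1388]
tool_rot: [-0.301, 0.954, -0.0, 0.001]
ft_force: [0.3, -1.9, -1.0]
grip_width: -0.0
grasp_force: 0.6
```

```bash
python3 s.py
```

```text
t 11.2 yaw 3.753 clamp xy mm [42.5  1. ] z 0.1388 F clamp -0.9 -1.7 -1.0 Mz [-0.33  0.1  -0.04] j6 -0.85 w -0.0
1mm clamp+x in tool cm: x -0.1000 y 0.0000
```

Moving with about 1–2 N, as expected. I'll follow the arc down.

Call:
send_rows(motion="1 -0.8 0 0.4 0; 1 -1.6 0 1 0; 1 -2.4 0 1.6 0; 1 -3 0 2.2 0; 1 -3 0 2.2 0")

```text
clock: 11.7
eef_pos: [0.5853, -0.1174, 0.1147]
tool_rot: [-0.301, 0.954, 0.001, -0.001]
ft_force: [-0.6, 0.1, 0.1]
grip_width: 0.0004
grasp_force: 0.0
```

```bash
python3 s.py
python3 - <<'E'
from h import *
r=[]
for c,(u,v) in {"top":(435,285),"side":(400,165)}.items():
    im=vision.camera(c)[:,:,::-1];r.append(cv2.resize(im[v-55:v+55,u-55:u+55],(400,400),interpolation=2))
cv2.imwrite("pics/n4.png",np.hstack(r))
E
```

```text
t 11.7 yaw 3.754 clamp xy mm [70.9  2.3] z 0.1147 F clamp -0.4 0.4 0.1 Mz [ 0.01 -0.02  0.  ] j6 -0.81 w 0.0004
1mm clamp+x in tool cm: x -0.1000 y -0.0000
```

View pics/n4.png

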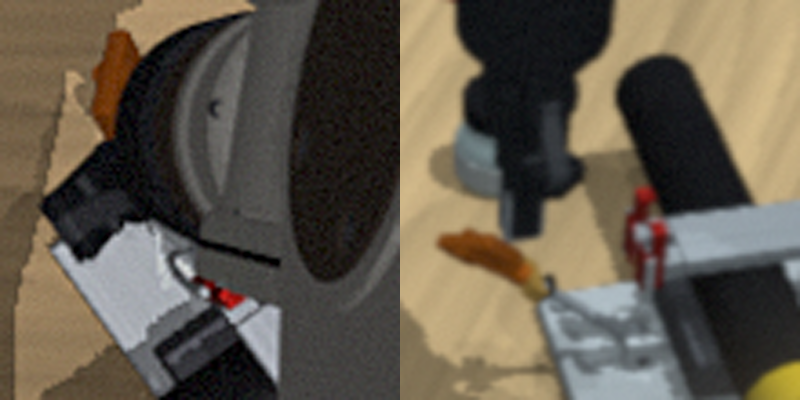

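The bolt already lies well over on its own, with nothing touching it. I'll check the angle from the picture and retreat upward.

Call:
send_rows(motion="1 0 0 -3 0; 1 1.5 0 -7 0; 1 3 0 -11 0; 1 3 0 -11 0; 1 3 0 -11 0")

```text
clock: 12.3
eef_pos: [0.5613, -0.136, 0.2279]
tool_rot: [-0.3, 0.954, -0.001, 0.001]
ft_force: [-0.1, -0.0, -0.4]
grip_width: -0.0004
grasp_force: 0.0
```

```bash
python3 - <<'E'
from h import *
u=np.array([np.cos(.612),np.sin(.612),0]);o=np.array([.5295,-.160,.02])
for th in(.7,.9,1.0,1.1,1.2,1.3,1.35):
    print(th,[proj("side",o+r*(np.sin(th)*u+np.array([0,0,np.cos(th)]))).round(1) for r in(85,)for r in(.085,.126)])
im=vision.camera("side")[:,:,::-1]
from fit import orange
n,l,s,c=cv2.connectedComponentsWithStats(orange(im))
print([(x.tolist(),k.round(1)) for x,k in zip(s,c) if x[4]>60 and x[4]<2000])
print([(b["conf"],b["rect"]) for b in boxes_of("side","nut")[:2]]);import subprocess
E
python3 s.py
```

```text
0.7 [array([383.6, 183. ]), array([370.9, 172.7])]
0.9 [array([377.3, 188.4]), array([361.6, 181. ])]
1.0 [array([374.6, 191.3]), array([357.7, 185.4])]
1.1 [array([372.4, 194.3]), array([354.3, 190. ])]
1.2 [array([370.5, 197.3]), array([351.6, 194.6])]
1.3 [array([369. , 200.4]), array([349.5, 199.2])]
1.35 [array([368.4, 202. ]), array([348.7, 201.5])]
[([356, 173, 25, 15, 183], array([368.9, 179.6]))]
[(0.72, [367.5, 182.1, 26.4, 15.9])]
t 12.4 yaw 3.753 clamp xy mm [40.2  1.9] z 0.2252 F clamp -0.3 -0.5 0.5 Mz [ 0.03  0.01 -0.03] j6 -0.85 w -0.0005
1mm clamp+x in tool cm: x -0.1000 y 0.0001
```

From the picture the angle is about 0.85 rad, not quite enough, so I'll push it further down.

Call:
send_rows(motion="1 -1.5 0 4 0; 1 -3 0 8 0; 1 -3.5 0 10 0; 1 -4.2 0 11.6 0; 1 -4.8 0 12.9 0")

```text
clock: 12.9
eef_pos: [0.6, -0.1074, 0.0951]
tool_rot: [-0.301, 0.954, 0.001, -0.001]
ft_force: [0.5, -0.6, 0.8]
grip_width: 0.0001
grasp_force: 0.3
```

Call:
send_rows(motion="1 -0.4 0 0.8 0; 1 -0.8 0 1.5 0; 1 -1.2 0 2.1 0; 1 -1.2 0 2.1 0; 1 -1.2 0 2.1 0")

```text
clock: 13.4
eef_pos: [0.6105, -0.101, 0.0767]
tool_rot: [-0.301, 0.954, -0.0, 0.0]
ft_force: [0.1, -0.0, -0.8]
grip_width: 0.0
grasp_force: 0.0
```

```bash
python3 s.py;python3 - <<'E'
from h import *
r=[]
for c,(u,v) in {"top":(435,285),"side":(390,180)}.items():
    im=vision.camera(c)[:,:,::-1];r.append(cv2.resize(im[v-50:v+50,u-50:u+50],(400,400),interpolation=2))
cv2.imwrite("pics/n5.png",np.hstack(r))
E
```

```text
t 13.4 yaw 3.753 clamp xy mm [101.    1.2] z 0.0767 F clamp 0.1 -0.1 -0.8 Mz [0.03 0.06 0.04] j6 -0.78 w 0.0
1mm clamp+x in tool cm: x -0.1000 y 0.0001
```

View pics/n5.png

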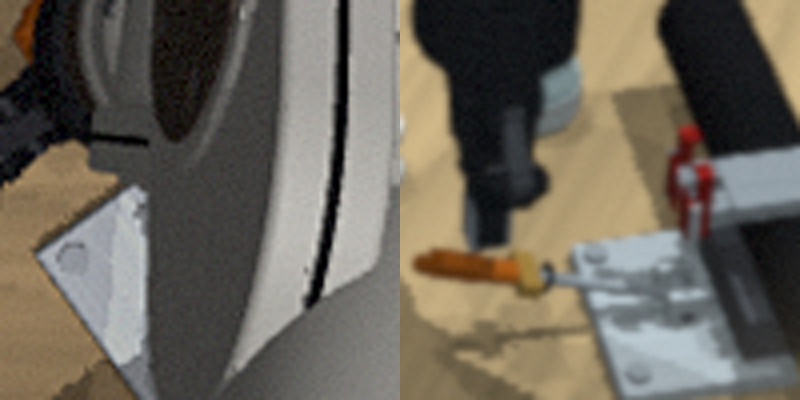

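The bolt is now nearly flat: brass at (530,272), nut at (465,265), about 1.2 rad. I'll retreat and hand in.

Call:
send_rows(motion="1 0.2 0 -2 0; 1 0.5 0 -6 0; 1 1 0 -10 0; 1 1 0 -12 0; 1 1 0 -12 0")

```text
clock: 14.0
eef_pos: [0.6044, -0.1075, 0.2016]
tool_rot: [-0.301, 0.954, -0.002, 0.004]
ft_force: [0.7, 0.2, 1.2]
grip_width: 0.0003
grasp_force: 0.0
```

Run:
```python
from h import *
print([(b["conf"],b["rect"]) for b in [*(vision.camera("side"),boxes_of("side","nut"))[1][:2]]])
r=boxes_of("side","nut");o=bot.get_obs();print(o["ft_force"],o["eef_pos"])
if r and r[0]["rect"][1]>188: print(workorder.job_done())
```

```text
[(0.54, [355.9, 197.5, 28.9, 6.0]), (0.39, [402.0, 273.0, 89.3, 24.3])]
[ 0.20476694  0.06951284 -0.01120157] [ 0.60145585 -0.10674337  0.19553289]
the job is handed in; nothing more can be done
None
```

The job is handed in: the crossbar came out through the gate with only light pushes (about 10 N at most on the tool), and the bolt lies over at about 1.2 rad by picture estimate, let go, with the arm clear; no verdict came back.

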